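# Take the battery charger down from its keyhole screws

## Task

Take the battery charger down from the small tool board: slide it sideways along its keyhole slots until the screw heads are at the wide ends, draw it off the screws without wrenching them, and set it down gently, standing upright in the middle of the flat rubber mat. Do not knock over the oil bottle beside it, and leave the charger standing free.

Things in the scene. Friction and masses are not known exactly. Their poses are not given: they have to be found in the camera images.
- charger: Battery charger: black plastic box 90 mm deep (x), 170 wide (y), 75 high (z), 0.4 to 0.8 kg, grey battery stem on top. Origin: centre of underside. x points out of its front, away from the board; z up. It hangs level on two screws, underside 69 mm above the bench, back 2.5 mm off the board. Slid to the right place (see slots) it draws off along +x: heads clear after 10 mm, 20 is safe.
- battery (a point): Point to grip, on the charger's centre line 104 mm above its underside: middle of the battery stem, an upright block 46 mm wide (charger y) by 60 (x), from 75 to 125 mm above the underside, rigid with the charger (dock plate 80 mm wide, 5 thick, round its foot). Axes as the charger. Grip from above, fingers closing along charger y.
- slots (a point): On the charger's back, hidden: midway between the wide ends (22 mm square, 72 mm apart along y) of two level keyhole slots in a 4.5 mm plate. The narrow parts, 11 mm high, run 44.5 mm from them towards charger -y; screws start there, at an unreported place. Slide the charger towards its -y: 13 to 50 mm brings the heads mid-hole, 7 mm more is a hard stop to feel. Axes as the charger.
- lamp (a point): Round white lamp, 12 mm, on the charger's front by its +y end, which trails as it slides; the vented end leads. From the hard stop come back 7 mm, give or take 2.5, and the heads pass out; else they hold the plate: shift and try again. Pulled outwards while sliding, heads dip into the holes and stop it 4 mm sooner: press lightly to the board. Play in the slots: 3 mm up; 1 mm of lift unloads the screws.
- board: Fixed plywood board, 280 mm wide (y), 165 high, 18 thick, foot reaching 85 mm behind it. Origin: on the bench under the middle of its face. x points out of the face, away from the robot; the charger hangs on that side. Two steel screws behind the charger, 120 mm above the bench, 72 apart, up to 14 mm off the middle: shank 8 mm, head 16 mm across and 4.5 thick, 7 mm clear under the head.
- mat: Flat black rubber mat fixed on the bench, 240 mm (x) by 200 (y), 4 thick, to the left or right of the board; a steel tray of orange skate wheels lies on the other side. Origin: centre of its underside, z up.
- oil: Grey oil bottle with black cap, 48 mm across, 115 tall, standing loose on the bench before the board near the lamp end of the charger. Origin: centre of its underside, z up.
Mind the look-alikes: they are no part of the job. Several things look just like the oil: the one meant starts nearest to the robot's base. What is shaped like the charger but orange is not meant.

How it is judged (in metres and radians):
On the way:
1. the charger has come off the screws and is held clear in front of the board (x of charger in the frame of board above 0.062 m and height (world z) of charger above 0.045 m and contact force between charger and board below 0.1 N and contact force between charger and the fingers above 1 N), for 0.1 s.
At the end, for the whole second after the job is handed in: The charger stands upright (within 0.06 rad) and at rest on the mat, its underside's centre within 40 mm of the mat's centre in plan, released; the oil bottle is still upright (horizontal distance between charger and mat below 0.04 m and height (world z) of charger between 0.001 and 0.008 m and angle between charger's own z axis and vertical below 0.06 rad and linear speed of charger below 0.02 m/s and angle between oil's own z axis and vertical below 0.3 rad); the robot touches nothing.
It fails at once if the charger is dropped (faster than 0.5 m/s within 30 mm of the bench) or tipped over (more than 0.8 rad) ((height (world z) of charger below 0.03 m and linear speed of charger above 0.5 m/s) or angle between charger's own z axis and vertical above 0.8 rad).
It fails at once if the oil bottle is knocked over (leans more than 0.6 rad) (angle between oil's own z axis and vertical above 0.6 rad).
It fails at once if the screws or board are wrenched: more than 150 N between charger and board (contact force between charger and board above 150 N).
It also fails if it takes over 51 s, if anything falls off the work surface, if the arm or the gripper's body presses on something with over 40 N, if the wrist force passes 120 N, or if a joint passes its speed limit or range.

## Robot

A 6-joint arm with a two-finger parallel gripper is mounted at the origin on the work surface. World frame = base frame: x ahead of the robot, y to its left, z up, the work surface at z = 0. Lengths are in mm, angles in rad, forces in N, time in s.
With the tool pointing down it reaches from about 225 to 875 mm from the base axis. Payload 3.4 kg.
Tool frame: the origin (TCP) lies at the very end of the fingers, on their centre line; the grasp point (between the pads) lies 19 mm behind it; z points along the fingers, y is the line along which they close (so a half turn about z gives the same grasp; the last joint's range is limited). The gripper opens to 85 mm and grips with 20 to 120 N. Pads are 22 mm wide; open, the fingers measure 114 mm over their backs; the gripper's body (76 mm by 85 mm) begins 54 mm behind the grasp point. The pads swing forward as they close: fully open they stand 13 mm farther back than shut.
Start: joints at [-1.381, 0.276, 1.505, -0, 1.361, -0.121], TCP at [175.846, -547.486, 231.328] pointing down, gripper open.
Joint ranges: [-2.89, 2.89], [-0.75, 2.08], [0.22, 2.7], [-1.18, 4.32], [0.11, 2.71], [-2.7, 2.7]. Speed limits (rad/s): [2.57, 2.57, 3.14, 3.14, 3.14, 3.14].

## Interface

Orientations are given as a rotation vector (axis times angle).
In Python, from cell import r gives the robot as it stands.
- The arm moves only by the tool arm_command, never from a script. Its argument "moves" is a list of rows, each a list of 4 numbers: the shift along the tool's x, y, z in m, then the turn about the tool's z in degrees. In form: [[dx, dy, dz, twist], ...]. A call has exactly 5 rows; each row shifts and turns the commanded pose from where the row before left it, along the tool's axes as they then stand; what a row does not reach is not made up. A row lasts 1/8 s, in which the tool goes at most 62.5 mm and 10.7 degrees, less where a joint would pass 70% of its speed; a pose out of reach is approached as far as the arm can. A call with a gripper value outside its range is refused whole. "grip" is the opening, from 0 (shut) to 1 (fully open), set as the call begins (left out, the last holds). The fingers move at their own pace and stop on an object; "squeeze" is the grip in N (left out, the last holds). Time passes only in rows, so rows that do not move let the fingers close, or fill a call up. It gives the time, the measured TCP pose, the force, the opening and the grip force at its end, in the units of the state.
- r.sense(): the state, without advancing time (a new reading comes with each control period).
- r.camera(name): name is "scene" or "side" or "wrist"; returns (picture, depth): 480x640x3 uint8, red, green, blue; 480x640 float32, mm along the optical axis (not along the pixel's ray), 0 where there is no reading.
- r.camera_model(name): a dict with "fx", "fy", "cx", "cy" (pixels), "T" (4x4, takes a point from camera to world coordinates); the wrist camera has in their place "mount" (4x4, takes a point from camera to tool coordinates, whose origin is the TCP and whose axes are the flange's). Camera axes: x right, y up, looking along -z (the intrinsics and any distortion apply to the point x, -y, -z); pixel columns grow to the right and rows downward; lengths in mm; the calibration is good to about 2 mm. The wrist camera is an equidistant fisheye: a pixel r from the principal point sees the ray r / f radians off the axis. A picture is of the moment at which its call begins: read the wrist's pose just before it. camera_model takes no time and is no camera call.
- r.close_job(): hands the job in; it is judged then, once.
Trained networks look in the newest picture that a camera, given by its name, has taken for a name from the list of things; names that differ only in an ending like _2 or _b are one class to them, and where a whole thing is asked for, a point or a joint stands for the part that bears it (a point fixed in the world has none). Each returns a list of dicts, best first, with "conf" (0 to 1); they miss things now and then, are a little off and sometimes report something else, mostly with a low value. They report only what shows in the picture. A call takes as long as a camera call. They do not tell look-alikes from the thing itself.
- r.masks_of(camera, label): "pixels" (480x640 bool, what is visible of it).
- r.spot_point(camera, label): "centre" ([x, y, z] in mm, in the coordinates of the camera as it stood for that picture, good to about 4 mm: a listed point, or the origin of a listed thing).
The state is a dict: "time": time; "joint_pos": joint angles; "dq": joint speeds; "joint_efforts": joint torques, N m; "position": TCP position; "eef_rot": TCP orientation; "ft_force": force on the tool from outside, world axes, zero at the start; "torque": the same for the moment, N m; "width": opening from 0.0 (shut) to 1.0 (fully open); "gripper_force": force on a finger pad.
Only numpy, scipy, OpenCV 4.12 (cv2) and the standard library are available. Lean on these libraries where they do the work, as an engineer would, in place of code of your own. Each camera call takes 0.05 s, during which the arm holds its last target. There are 200 camera calls.

## Working session

There is one attempt and no reset: what is moved stays moved. The work goes in short steps, Python scripts to look and compute and a tool call to move; the robot and the scene stay as the last step left them, time stands still between calls to the robot, and variables do not carry over. Pictures are saved under pics/ and viewed, at most 10 in all, crops included, and the job is handed in when it is done.

Besides the shell and the picture viewer there is one more tool, called as name([rows], argument=value, ...), one row to a line, values as JSON. arm_command: Moves the arm, as the interface text tells. Its arguments: {"type":"object","properties":{"moves":{"type":"array","items":{"type":"array","items":{"type":"number"}}},"grip":{"type":"number"},"squeeze":{"type":"number"}},"required":["moves"]}

```bash
ls; mkdir -p pics
cat > h.py <<'E'
import numpy as np, cv2
from cell import r
from scipy.spatial.transform import Rotation as R
def world(cam,p):
    T=np.array(r.camera_model(cam)["T"]); return (T@np.r_[p,1])[:3]
def pix(cam,w):
    m=r.camera_model(cam); p=np.linalg.inv(np.array(m["T"]))@np.r_[w,1]
    return m["cx"]+m["fx"]*p[0]/-p[2], m["cy"]+m["fy"]*-p[1]/-p[2]
def cloud(cam,d):
    m=r.camera_model(cam); v,u=np.mgrid[:480,:640]
    P=np.stack([(u-m["cx"])/m["fx"]*d,-(v-m["cy"])/m["fy"]*d,-d,np.ones_like(d)],-1)
    return (P@np.array(m["T"]).T)[...,:3]
E
python3 - <<'E'
from h import *
for c in("scene","side"):
    im,d=r.camera(c); cv2.imwrite(f"pics/{c}1.png",im[...,::-1]); np.save(c,d); np.save(c+"im",im)
    m=r.camera_model(c); print(c,{k:np.round(v,2).tolist() for k,v in m.items()})
    for n in("charger","battery","slots","lamp","board","mat","oil"):
        for o in r.spot_point(c,n)[:5]:
            w=world(c,o["centre"]); print(n,round(o["conf"],2),w.round(),np.round(pix(c,w)))
s=r.sense();print(s)
E
```

```text
pics
scene {'fx': 454.37, 'fy': 454.37, 'cx': 322.93, 'cy': 241.2, 'T': [[0.21, -0.63, 0.75, 1119.22], [0.98, 0.15, -0.14, -143.91], [-0.02, 0.76, 0.65, 682.23], [0.0, 0.0, 0.0, 1.0]]}
charger 0.84 [559.  38.  68.] [363. 287.]
charger 0.79 [254. 267.   0.] [417. 205.]
battery 0.68 [254. 272. 107.] [424. 168.]
battery 0.58 [558.  34. 174.] [363. 243.]
slots 0.92 [298. 245.  54.] [417. 199.]
slots 0.51 [556. 177.  -1.] [428. 298.]
lamp 0.84 [206. 218.  54.] [394. 180.]
lamp 0.58 [581.  97. 123.] [400. 269.]
mat 0.61 [ 538. -378.    5.] [142. 339.]
oil 0.95 [555. 179.  -1.] [429. 298.]
oil 0.73 [646. 209.   1.] [463. 330.]
side {'fx': 439.68, 'fy': 439.68, 'cx': 313.72, 'cy': 239.94, 'T': [[-0.88, 0.3, -0.38, 75.24], [-0.48, -0.56, 0.68, 635.35], [-0.01, 0.78, 0.63, 710.24], [0.0, 0.0, 0.0, 1.0]]}
charger 0.9 [255. 267.   1.] [329. 408.]
charger 0.59 [556.  36.  71.] [257. 249.]
battery 0.97 [253. 267. 109.] [331. 372.]
battery 0.84 [555.  33. 170.] [254. 212.]
slots 0.88 [505.  45. 118.] [273. 242.]
lamp 0.96 [203. 215.  54.] [370. 380.]
lamp 0.64 [584. 102. 123.] [226. 244.]
board 0.7
[... 154 characters left out ...]
': 0.8, 'joint_pos': array([-1.38100379e+00,  2.75845357e-01,  1.50491276e+00,  5.35778605e-06,
        1.36068697e+00, -1.21014189e-01]), 'dq': array([-1.08923645e-03, -1.44689045e-03,  2.22682695e-06, -1.43458488e-04,
        1.12190729e-03, -1.47993247e-03]), 'joint_efforts': array([ 1.59215866e-03, -4.16585398e+01, -2.46086866e+01, -1.19615856e-04,
        9.47001240e-05,  1.95718385e-06]), 'position': array([ 175.84431838, -547.47954204,  231.35411013]), 'eef_rot': array([3.10358862e+00, 4.86226825e-01, 1.61954928e-05]), 'ft_force': array([-0.08074646,  0.03079086,  1.22027304]), 'torque': array([-0.0109318 , -0.00454167,  0.00329969]), 'gripper_force': 0.0, 'width': 0.9998256186282025}
```

View pics/scene1.png

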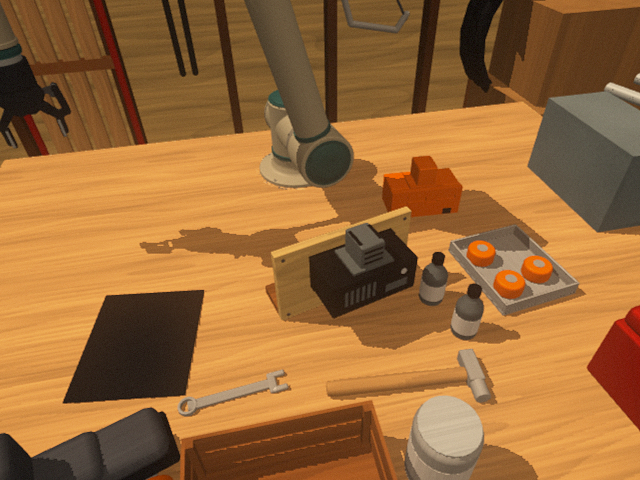

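Run:
```python
from h import *
# charger top/battery & board from depth clouds
for c in("scene","side"):
    d=np.load(c+".npy"); P=cloud(c,d); ok=d>0
    def box(x0,x1,y0,y1,z0,z1): 
        return P[ok&(P[...,0]>x0)&(P[...,0]<x1)&(P[...,1]>y0)&(P[...,1]<y1)&(P[...,2]>z0)&(P[...,2]<z1)]
    for n,b in dict(stem=(500,640,-60,140,186,205),top=(500,640,-100,160,138,150),boardtop=(440,540,-200,220,155,172),mat=(380,700,-520,-240,2,7)).items():
        q=box(*b); 
        if len(q)<5: print(c,n,len(q));continue
        rr=cv2.minAreaRect(q[:,:2].astype(np.float32)); print(c,n,len(q),np.round(rr[0]),np.round(rr[1]),round(rr[2],1),q[:,2].mean().round(1))
im=cv2.imread("pics/scene1.png")
cv2.imwrite("pics/crop.png",cv2.resize(im[190:350,270:490],None,fx=3.5,fy=3.5))
```

```text
scene stem 736 [560.  34.] [61. 47.] 15.5 193.0
scene top 2855 [562.  14.] [ 98. 211.] 15.1 144.2
scene boardtop 1196 [516.  15.] [ 41. 279.] 15.0 163.8
scene mat 12441 [ 540. -380.] [280. 320.] 90.0 4.4
side stem 434 [557.  37.] [60. 49.] 14.4 192.2
side top 1166 [550.  14.] [227.  98.] 89.9 144.0
side boardtop 927 [521.  19.] [ 54. 281.] 14.9 163.7
side mat 2887 [ 540. -380.] [280. 319.] 90.0 4.1
```

View pics/crop.png

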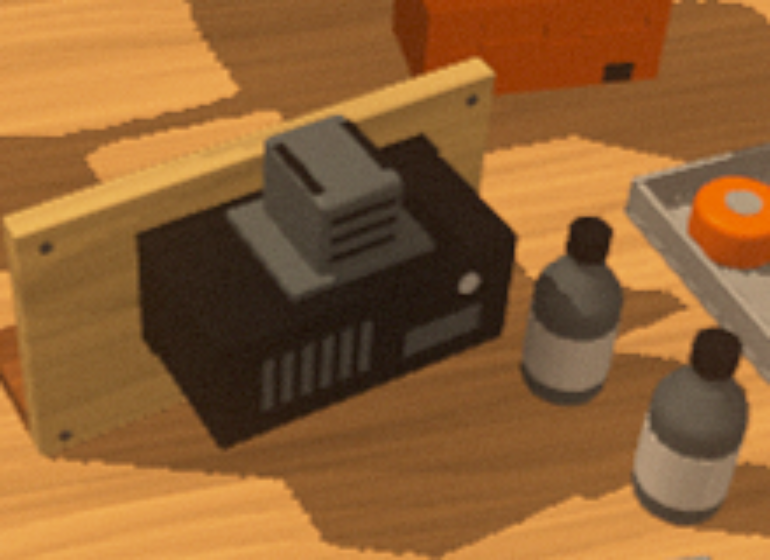

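The charger is the black box on the board, stem at about (363,243) px. The orange look-alike at (423,195) is not it. The oil bottle is the nearer of the two, at (432,280); the other is at (467,313), and both stand at the lamp end. The crop confirms the lamp and vents. The mat is at (140,345), and the charger x axis is about 15° from world x.

arm_command([
  [0,0,-0.02,2.8],
  [0.0371,-0.0331,0,0],
  [0.0371,-0.0331,0,0],
  [0.0371,-0.0331,0,0],
  [0.0371,-0.0331,0,0],
], grip=1)

```text
time: 1.42
position: [285.6, -379.9, 251.5]
eef_rot: [3.114, 0.409, 0.001]
ft_force: [0.7, -0.5, 0.4]
width: 1.001
gripper_force: 0.0
```

arm_command([
  [0.0371,-0.0331,0,0],
  [0.0371,-0.0331,0,0],
  [0.0371,-0.0331,0,0],
  [0.0371,-0.0331,0,0],
  [0.0371,-0.0331,0,0],
])

```text
time: 2.05
position: [422.0, -171.9, 251.6]
eef_rot: [3.114, 0.41, 0.001]
ft_force: [1.2, 0.3, -0.2]
width: 1.001
gripper_force: 0.0
```

arm_command([
  [0.0371,-0.0331,0,0],
  [0.0371,-0.0331,0,0],
  [0.0371,-0.0331,0,0],
  [0.0371,-0.0331,0,0],
  [0.0371,-0.0331,0,0],
])

```text
time: 2.68
position: [558.3, 36.1, 251.4]
eef_rot: [3.114, 0.411, 0.001]
ft_force: [0.1, -0.1, -0.0]
width: 1.004
gripper_force: 0.0
```

Run:
```python
from h import *
s=r.sense(); Rt=R.from_rotvec(s["eef_rot"]).as_matrix(); p=np.array(s["position"])
im,d=r.camera("wrist"); cv2.imwrite("pics/w1.png",im[...,::-1])
M=np.array(r.camera_model("wrist")["mount"]); print(s["time"],p.round(1),Rt.round(3).tolist(),np.round(M,2).tolist(),s["ft_force"])
for n in("battery","charger","lamp"):
    for o in r.spot_point("wrist",n)[:2]:
        t=(M@np.r_[o["centre"],1])[:3]; print(n,round(o["conf"],2),"tool",t.round(1),"world",(p+Rt@t).round(1))
dm=np.load("scene.npy");im=np.load("sceneim.npy");P=cloud("scene",dm)
for o in r.masks_of("scene","mat")[:1]:
    q=P[o["pixels"]&(dm>0)]; rr=cv2.minAreaRect(q[:,:2].astype(np.float32)); print("mat",rr,q[:,2].mean())
m=(im.max(-1)<60)&(dm>0)&(np.hypot(P[...,0]-540,P[...,1]+380)<200)&(P[...,2]<12); m=cv2.morphologyEx(m.astype(np.uint8),cv2.MORPH_OPEN,np.ones((5,5)))>0
print(cv2.minAreaRect(P[m][:,:2].astype(np.float32)))
m=(P[...,2]>186)&(P[...,2]<205)&(np.hypot(P[...,0]-557,P[...,1]-35)<60)
```

```text
2.675 [558.3  36.1 251.4] [[0.966, 0.259, 0.001], [0.259, -0.966, -0.0], [0.0, 0.001, -1.0]] [[0.0, 0.95, 0.31, 78.14], [1.0, -0.0, -0.0, -0.36], [0.0, 0.31, -0.95, -143.1], [0.0, 0.0, 0.0, 1.0]] [ 0.06028374 -0.08732989 -0.02063022]
battery 0.9 tool [-1.   3.  79.1] world [558.2  32.9 172.3]
charger 0.98 tool [-232.9 -299.6  251.5] world [255.8 264.9  -0.3]
charger 0.93 tool [ -1.2  -3.6 180.8] world [556.3  39.1  70.7]
lamp 0.7 tool [-290.9 -268.   197.8] world [208.  219.5  53.4]
mat ((538.99072265625, -380.2651062011719), (200.6181640625, 241.93405151367188), 81.8779296875) 4.5862246136391525
((555.8345947265625, -382.1520080566406), (199.3140411376953, 207.4268798828125), 82.00847625732422)
```

View pics/w1.png

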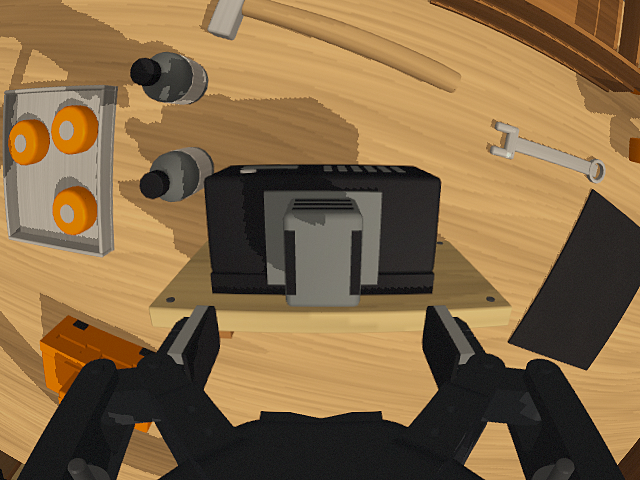

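The wrist view shows the stem (323,250) centred between the pads and square to the fingers. The nearer oil bottle (175,180) is clear. Descending and gripping.

arm_command([
  [0,0.001,0.025,0],
  [0,0,0.025,0],
  [0,0,0.022,0],
  [0,0,0.015,0],
  [0,0,0.009,0],
], grip=1)

```text
time: 3.55
position: [557.4, 32.8, 154.8]
eef_rot: [3.115, 0.408, -0.001]
ft_force: [0.6, 0.1, 1.0]
width: 0.999
gripper_force: 0.0
```

arm_command([
  [0,0,0,0],
  [0,0,0,0],
  [0,0,0,0],
  [0,0,0,0],
  [0,0,0,0],
], grip=0, squeeze=60)

```text
time: 4.18
position: [558.3, 34.4, 156.4]
eef_rot: [-3.114, -0.41, -0.003]
ft_force: [-1.5, 2.7, 6.9]
width: 0.535
gripper_force: 62.3
```

arm_command([
  [0,0,0,0],
  [0,0,0,0],
  [0,0,0,0],
  [0,0,0,0],
  [0,0,0,0],
])

```text
time: 4.8
position: [558.2, 34.4, 156.4]
eef_rot: [-3.114, -0.41, -0.003]
ft_force: [-0.2, 3.6, 5.1]
width: 0.535
gripper_force: 62.3
```

arm_command([
  [0,0,-0.001,0],
  [0,0,-0.001,0],
  [0,0,0,0],
  [0,0,0,0],
  [0,0,0,0],
])

```text
time: 5.42
position: [558.0, 34.2, 156.7]
eef_rot: [-3.114, -0.41, -0.0]
ft_force: [1.9, 4.8, -5.6]
width: 0.529
gripper_force: 62.0
```

arm_command([
  [0,0,-0.001,0],
  [-0.001,0,0,0],
  [0,0,0,0],
  [0,0,0,0],
  [0,0,0,0],
])

```text
time: 6.05
position: [557.9, 33.2, 158.0]
eef_rot: [3.114, 0.41, 0.003]
ft_force: [3.9, 3.2, -8.4]
width: 0.531
gripper_force: 62.4
```

arm_command([
  [0,0.002,0,0],
  [0,0.002,0,0],
  [0,0.002,0,0],
  [0,0.002,0,0],
  [0,0.002,0,0],
])

```text
time: 6.68
position: [560.4, 24.2, 158.5]
eef_rot: [-3.114, -0.41, -0.004]
ft_force: [2.7, 4.7, -6.2]
width: 0.531
gripper_force: 62.6
```

arm_command([
  [0,0.002,0,0],
  [0,0.002,0,0],
  [0,0.002,0,0],
  [0,0.002,0,0],
  [0,0.002,0,0],
])

```text
time: 7.3
position: [562.9, 14.5, 158.4]
eef_rot: [-3.114, -0.41, -0.003]
ft_force: [4.1, 4.8, -6.1]
width: 0.53
gripper_force: 62.6
```

arm_command([
  [0,0.002,0,0],
  [0,0.002,0,0],
  [0,0.002,0,0],
  [0,0.002,0,0],
  [0,0.002,0,0],
])

```text
time: 7.92
position: [565.5, 4.9, 158.4]
eef_rot: [-3.114, -0.41, -0.003]
ft_force: [4.2, 4.3, -6.2]
width: 0.529
gripper_force: 62.6
```

arm_command([
  [0,0.002,0,0],
  [0,0.002,0,0],
  [0,0.002,0,0],
  [0,0.001,0,0],
  [0,0.001,0,0],
])

```text
time: 8.55
position: [566.3, 2.0, 158.4]
eef_rot: [-3.105, -0.406, -0.002]
ft_force: [2.3, 17.3, -2.4]
width: 0.532
gripper_force: 63.2
```

arm_command([
  [0,0.001,0,0],
  [0,0,0,0],
  [0,0,0,0],
  [0,0,0,0],
  [0,0,0,0],
])

```text
time: 9.18
position: [566.3, 1.9, 158.3]
eef_rot: [-3.103, -0.406, -0.001]
ft_force: [1.9, 17.9, -2.0]
width: 0.529
gripper_force: 63.1
```

arm_command([
  [0,-0.003,0,0],
  [0,-0.003,0,0],
  [0,-0.003,0,0],
  [0,-0.003,0,0],
  [0,-0.001,0,0],
])

```text
time: 9.8
position: [565.2, 6.3, 158.8]
eef_rot: [3.11, 0.411, 0.005]
ft_force: [5.1, -2.0, -6.3]
width: 0.528
gripper_force: 63.3
```

arm_command([
  [0,0,0,0],
  [0,0,0,0],
  [0,0,0,0],
  [0,0,0,0],
  [0,0,0,0],
])

```text
time: 10.42
position: [565.2, 6.3, 158.8]
eef_rot: [3.11, 0.41, 0.005]
ft_force: [6.5, -1.0, -5.8]
width: 0.529
gripper_force: 63.3
```

arm_command([
  [0,-0.002,0,0],
  [0,-0.001,0,0],
  [0,0,0,0],
  [0,0,0,0],
  [0,0,0,0],
])

```text
time: 11.05
position: [564.4, 9.1, 158.8]
eef_rot: [3.11, 0.41, 0.005]
ft_force: [5.2, -1.5, -5.9]
width: 0.53
gripper_force: 63.3
```

arm_command([
  [0.002,0,0,0],
  [0.002,0,0,0],
  [0.002,0,0,0],
  [0.002,0,0,0],
  [0,0,0,0],
])

```text
time: 11.68
position: [570.2, 13.4, 158.0]
eef_rot: [-3.115, -0.411, 0.002]
ft_force: [-0.1, 0.2, -5.3]
width: 0.533
gripper_force: 63.3
```

arm_command([
  [0,0.002,0,0],
  [0.002,0,0,0],
  [0.002,0,0,0],
  [0.002,0,0,0],
  [0,0,0,0],
])

```text
time: 12.3
position: [577.1, 12.9, 158.3]
eef_rot: [3.115, 0.41, 0.0]
ft_force: [0.1, -0.2, -5.3]
width: 0.531
gripper_force: 63.3
```

arm_command([
  [0.005,0,0,0],
  [0.01,0,0,0],
  [0.01,0,0,0],
  [0.01,0,0,0],
  [0.005,0,0,0],
])

```text
time: 12.92
position: [616.5, 23.4, 158.1]
eef_rot: [3.115, 0.411, 0.0]
ft_force: [0.2, 0.3, -5.6]
width: 0.53
gripper_force: 63.3
```

Run:
```python
from h import *
im,d=r.camera("side"); cv2.imwrite("pics/s2.png",im[...,::-1]); print(r.sense()["ft_force"])
```

```text
[ 0.75822858 -0.35035067 -5.86739995]
```

View pics/s2.png

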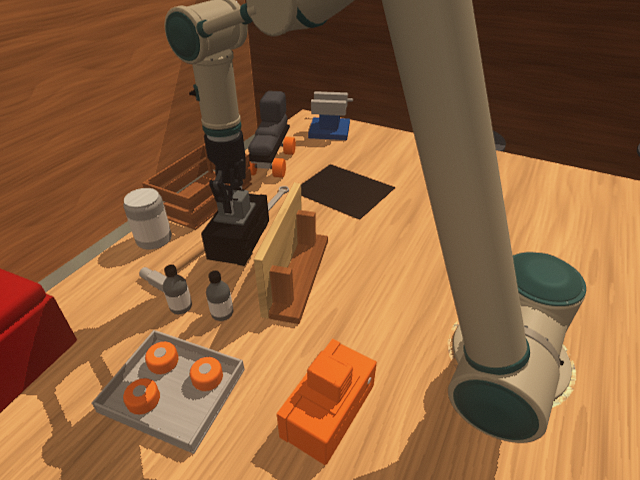

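arm_command([
  [0,0,-0.015,0],
  [0,0,-0.03,0],
  [0,0,-0.035,0],
  [0,0,-0.03,0],
  [0,0,-0.02,0],
])

```text
time: 13.6
position: [615.5, 23.1, 291.5]
eef_rot: [3.114, 0.41, 0.005]
ft_force: [0.1, -0.3, -5.5]
width: 0.526
gripper_force: 63.4
```

arm_command([
  [-0.0064,0.0132,0,0],
  [-0.0128,0.0264,0,0],
  [-0.0128,0.0264,0,0],
  [-0.0128,0.0264,0,0],
  [-0.0128,0.0264,0,0],
])

```text
time: 14.22
position: [589.0, -108.3, 287.3]
eef_rot: [3.115, 0.409, -0.004]
ft_force: [0.5, -0.1, -6.0]
width: 0.531
gripper_force: 63.3
```

arm_command([
  [-0.0128,0.0264,0,0],
  [-0.0128,0.0264,0,0],
  [-0.0128,0.0264,0,0],
  [-0.0128,0.0264,0,0],
  [-0.0128,0.0264,0,0],
])

```text
time: 14.85
position: [561.1, -252.1, 287.2]
eef_rot: [-3.114, -0.409, 0.004]
ft_force: [0.1, -0.7, -6.5]
width: 0.531
gripper_force: 63.3
```

arm_command([
  [-0.0128,0.0264,0,0],
  [-0.0128,0.0264,0,0],
  [-0.0128,0.0264,0,0],
  [-0.0128,0.0264,0,0],
  [-0.0064,0.0132,0,0],
])

```text
time: 15.48
position: [536.3, -382.0, 287.1]
eef_rot: [-3.114, -0.407, 0.004]
ft_force: [-0.3, -0.1, -5.8]
width: 0.529
gripper_force: 63.4
```

arm_command([
  [0,0,0.02,0],
  [0,0,0.04,0],
  [0,0,0.045,0],
  [0,0,0.04,0],
  [0,0,0.02,0],
])

```text
time: 16.1
position: [536.0, -378.3, 119.9]
eef_rot: [-3.11, -0.41, 0.006]
ft_force: [-0.4, 0.5, -5.3]
width: 0.531
gripper_force: 63.5
```

arm_command([
  [0,0,0.008,0],
  [0,0,0.005,0],
  [0,0,0.004,0],
  [0,0,0.003,0],
  [0,0,0.003,0],
])

```text
time: 16.73
position: [538.3, -380.4, 100.8]
eef_rot: [3.114, 0.41, 0.001]
ft_force: [-0.0, -0.2, -6.0]
width: 0.527
gripper_force: 63.4
```

arm_command([
  [0,0,0.002,0],
  [0,0,0.002,0],
  [0,0,0.001,0],
  [0,0,0.001,0],
  [0,0,0.001,0],
])

```text
time: 17.35
position: [538.1, -380.2, 93.3]
eef_rot: [3.115, 0.41, 0.0]
ft_force: [-0.6, 0.6, -5.7]
width: 0.533
gripper_force: 63.4
```

arm_command([
  [0,0,0.001,0],
  [0,0,0.001,0],
  [0,0,0,0],
  [0,0,0,0],
  [0,0,0,0],
])

```text
time: 17.98
position: [537.9, -380.2, 92.8]
eef_rot: [3.114, 0.41, 0.001]
ft_force: [-4.1, 2.3, 5.8]
width: 0.529
gripper_force: 64.8
```

arm_command([
  [0,0,0,0],
  [0,0,0,0],
  [0,0,0,0],
  [0,0,0,0],
  [0,0,0,0],
], grip=1)

```text
time: 18.6
position: [538.1, -380.2, 91.2]
eef_rot: [3.115, 0.41, -0.0]
ft_force: [-0.0, 0.5, -0.4]
width: 1.004
gripper_force: 0.0
```

arm_command([
  [0,0,-0.01,0],
  [0,0,-0.03,0],
  [0,0,-0.04,0],
  [0,0,-0.04,0],
  [0,0,-0.03,0],
])

```text
time: 19.23
position: [538.5, -380.5, 244.4]
eef_rot: [3.112, 0.41, 0.003]
ft_force: [-0.2, 0.0, -0.7]
width: 0.999
gripper_force: 0.0
```

Run:
```python
from h import *
im,d=r.camera("scene"); cv2.imwrite("pics/e.png",im[...,::-1]); s=r.sense(); print(s["time"],s["position"],s["ft_force"],s["width"])
for n in("charger","oil"):
    for o in r.spot_point("scene",n): print(n,round(o["conf"],2),world("scene",o["centre"]).round())
```

```text
19.275 [ 539.94971755 -381.7654111   248.68000224] [ 0.38695084 -1.17949414  3.3196012 ] 1.0006053410355178
charger 0.72 [255. 268.   1.]
charger 0.67 [ 538. -376.    2.]
oil 0.97 [556. 178.   0.]
oil 0.78 [650. 209.   2.]
```

View pics/e.png

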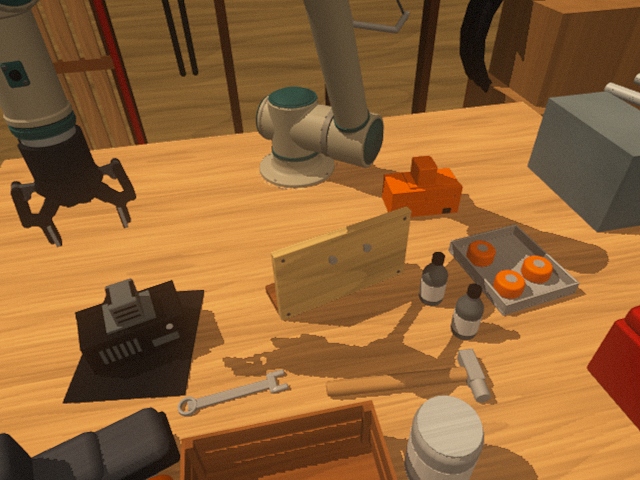

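The charger stands upright in the middle of the mat at (130,335) px, with the gripper clear above it. Both bottles are upright at (432,280) and (467,313).

```bash
python3 -c "
from cell import r
print(r.close_job())"
```

```text
the job is handed in; nothing more can be done
None
```

I slid the charger off its screws and set it down upright and free, about 5 mm from the mat's centre by the last camera estimate; the oil bottle is still standing, and I handed the job in at about 19 s, with no verdict returned.

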